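# Shut and lock off the slide gate of a bench fume extractor

### The job

The fume extractor's suction arm has to be isolated before its filter is changed: push the slide gate fully shut until the spring catch clicks down behind it, then take the T-handle locking pin from the tool block and put it through the locking eye, all the way in to its collar, and let go. Leave the two drivers in the block, the flux bottle and the tablet where they are.

Things in the scene. Friction and masses are not known exactly. Their poses are not given: they have to be found in the camera images.
- extractor: fixed fume extractor, a sheet-metal cabinet 220 x 230 x 150 mm (x, y, z); origin: centre of its underside. Its front (-x) panel slopes 25 degrees, facing -x and up. Parallel to the slope lies the slide gate, overhanging the cabinet's -y side. From the end of the gate's duct a rubber hose, radius 25 mm, bends up to 0.32 m and away over the cabinet to a hood beyond its +y side
- gate (a joint): the gate's sliding steel blade, m: 0 = fully shut (hard stop), up to 0.085 = open. It opens along -y of eye and is pushed shut along +y. It stays where it is left; about 6 N moves it, about 5 N more presses it past the catch in the last 15 mm. The catch drops only when it reads below about 0.0015
- catch (a joint): the spring catch, rad: a steel pawl on the frame beside the blade's down-slope edge, 58 mm down the slope from duct, hook towards the open end. 0 = down. A stud on the blade lifts it to about 0.13 in the last 15 mm of closing; it snaps back to 0 behind the stud when the blade is home, which then cannot come back more than 2 mm
- catch_hook (a point): top of the catch's hook end, 11 mm above the blade's mid-plane when down; moves with the catch
- gate_grip (a point): centre of the outer face of the blade's upright black grip, the face to push; moves with the blade. Axes: x up the slope, +y the shutting direction, z out of the slope. The grip is 50 mm wide (x), 12 mm thick (from this face to +y) and 28 mm high (14 mm either way in z); the blade is 26 mm below this point. Nothing stands outside it; inside, the duct is 67 mm from it when shut
- eye (a point): centre of the upper mouth of the locking eye: a 13 mm hole through two fixed aluminium lugs 5 mm thick, 8 mm apart, 18 mm in all, open below. Axes: x up the slope, y the shutting direction, z along the hole, up and out (25 degrees from vertical). An ear of the blade with a 16 mm hole runs between the lugs, in line only when shut: gate_grip is then at x -80, y -20, z 17 mm from here
- tool_block: fixed wooden block 180 x 56 x 60 mm (x, y, z), origin in the middle of its underside, with three upright holes of 13 mm on its x axis at x = -60, 0 and 60 mm. The pin and the two drivers stand in them in any order
- pin: the loose locking pin, about 0.1 kg, upright in the block: 10 mm steel shaft 55 mm long with tapered nose, collar 26 mm across and 4 mm thick, 12 mm neck, black T-bar 62 x 16 x 16 mm on top. Origin: on the axis at the collar's underside (at the block's top, z = 60 mm, at the start); z up the shaft to the T-bar, x along the T-bar, whose centre is at z = 40 mm; the nose is at z = -55 mm
- pin_tip (a point): the nose of the pin
- driver_a: loose bystander: screwdriver upright in the block, round waisted black handle 26 mm in diameter, 62 mm tall above the block; origin on its axis at the block's top
- driver_b: loose bystander: nut driver upright in the block, straight round grey handle 22 mm in diameter, 58 mm tall above the block; origin on its axis at the block's top
- flux_bottle: loose bystander: small white bottle, 44 mm in diameter, 115 mm tall, standing in front of the extractor; origin at the middle of its base
- tablet: loose bystander: tablet computer 170 x 240 x 8 mm lying on the mat; origin at the middle of its underside
- duct (a point): on the gate's steel duct stub, on its axis at the blade's mid-plane. Axes as eye. The stub, radius 31 mm, stands out of the slope along z to z = 80 mm, where the hose begins. The gate's flanges, 110 x 110 mm, reach 8 mm above this point
- iron_stand: fixed obstacle: soldering-iron stand, base 100 x 70 mm (x, y), origin in the middle of its underside; the iron leans in it with its handle up and to -x, the handle's top 55 mm to -x of the origin at a height of 175 mm
Things that resemble listed ones, but are neither listed nor needed, are in the scene too. There is more than one size of the pin; the job needs the smallest.

How it is judged:
By the outcome, as a careful person would: the job done as asked, in the order asked, and still so for the second after the job is handed in, with the robot touching nothing.
It also fails if it takes over 58 s, if anything falls off the work surface, if the arm or the gripper's body presses on something with over 40 N, if the wrist force passes 120 N, or if a joint passes its speed limit or range.

### The arm

A 7-joint arm with a two-finger parallel gripper is mounted at the origin on the work surface. World frame = base frame: x ahead of the robot, y to its left, z up, the work surface at z = 0. Lengths are in mm, angles in rad, forces in N, time in s.
With the tool pointing down it reaches from about 400 to 900 mm from the base axis. Payload 5.6 kg.
Tool frame: the origin (TCP) lies midway between the tips of the shut fingers; the grasp point (between the pads) lies 19 mm behind it; z points along the fingers, y is the line along which they close (so a half turn about z gives the same grasp; the last joint's range is limited). The gripper opens to 92 mm and grips with 3 to 60 N. Pads are 20 mm wide; open, the fingers measure 128 mm over their backs; the gripper's body (75 mm by 189 mm) begins 69 mm behind the grasp point.
Start: joints at [-0.043, 0.468, -0.012, 1.603, 0.006, 1.071, -0.056], TCP at [650.007, -0.044, 214.592] pointing down, gripper open.
Joint ranges: [-2.53, 2.53], [-0.31, 2.02], [-1.57, 1.55], [0.28, 2.44], [-1.29, 4.43], [0.15, 1.84], [-2.92, 2.92]. Speed limits (rad/s): [2.57, 2.57, 3.14, 3.14, 3.14, 3.14, 3.14].

### API

Orientations are given as a rotation vector (axis times angle).
In Python, from cell import robot, grip, kin, viewer gives the robot as it stands. Calls block until the motion is done:
- robot.movep(position, orientation): joint-space move of the TCP to a pose.
- robot.servo_line(position, feed=150, rotation=None): straight line of the TCP; rotation=None keeps the orientation; feed is the mean speed in mm/s.
- robot.goto_joints(angles): joint-space move.
- grip(opening, newtons=None): opening from 0.0 (shut) to 1.0 (fully open); newtons is the grip in N (None keeps the last); returns when the fingers have stopped.
- robot.hold(seconds).
- kin.ik(position, orientation): joint angles nearest the present ones, or None.
- robot.observe(): the state.
- viewer.read_camera(name): name is "scene" or "side" or "wrist"; returns the picture (480x640x3 uint8, red, green, blue); there is no depth.
- viewer.camera_info(name): a dict with "camera_matrix" (3x3 intrinsics, pixels), "R" (3x3) and "t" (3): a world point X has camera coordinates R X + t. Camera axes: x right, y down, z forward; pixel columns grow to the right and rows downward; lengths in mm; the calibration is good to about 2 mm. A picture is of the moment at which its call begins: read the wrist's pose just before it. camera_info takes no time and is no camera call; for the wrist camera it gives the pose at the moment of the call.
A pose or a line that the arm cannot do raises robot.IKError and nothing moves.
- robot.job_done(): hands the job in; it is judged then, once.
Trained networks look in the newest picture that a camera, given by its name, has taken for a name from the list of things; names that differ only in an ending like _2 or _b are one class to them, and where a whole thing is asked for, a point or a joint stands for the part that bears it (a point fixed in the world has none). Each returns a list of dicts, best first, with "confidence" (0 to 1); they miss things now and then, are a little off and sometimes report something else, mostly with a low value. They report only what shows in the picture. A call takes as long as a camera call. They do not tell look-alikes from the thing itself.
- viewer.silhouettes(name, camera): "mask" (480x640 bool, what is visible of it).
- viewer.pinpoint(name, camera): "at" ([x, y, z] in mm, in the coordinates of the camera as it stood for that picture, good to about 4 mm: a listed point, or the origin of a listed thing).
The state is a dict: "t": time; "joints": joint angles; "joint_velocities": joint speeds; "joint_torque": joint torques, N m; "tcp_pos": TCP position; "tcp_rot": TCP orientation; "contact_force": force on the tool from outside, world axes, zero at the start; "wrist_torque": the same for the moment, N m; "grip_width": opening from 0.0 (shut) to 1.0 (fully open); "grip_force": force on a finger pad.
Only numpy, scipy, OpenCV 4.12 (cv2) and the standard library are available. Lean on these libraries where they do the work, as an engineer would, in place of code of your own. Each camera call takes 0.05 s, during which the arm holds its last target. There are 200 camera calls.

## Working session

There is one attempt and no reset: what is moved stays moved. The work goes in short steps, each a Python script; the robot and the scene stay as the last script left them, time stands still between calls to the robot, and variables do not carry over. Pictures are saved under pics/ and viewed, at most 10 in all, crops included, and the job is handed in when it is done.

```bash
mkdir -p pics; ls
cat > h.py <<'E'
from cell import robot, grip, kin, viewer
import numpy as np, cv2
from scipy.spatial.transform import Rotation as Rn
def snap(cam,fn=None):
    inf=viewer.camera_info(cam); im=viewer.read_camera(cam)
    if fn: cv2.imwrite('pics/'+fn,im[:,:,::-1])
    return im,inf
def W(inf,p): return np.array(inf['R']).T@(np.array(p)-np.array(inf['t']).ravel())
def px(inf,X):
    c=np.array(inf['R'])@np.array(X)+np.array(inf['t']).ravel(); q=np.array(inf['camera_matrix'])@c; return q[:2]/q[2]
def pp(name,cam,inf,n=4):
    for d in viewer.pinpoint(name,cam)[:n]:
        w=W(inf,d['at']); print(cam,name,round(d['confidence'],2),w.round(1),px(inf,w).round())
E
python3 - <<'E'
from h import *
a,i=snap('scene'); b,j=snap('side')
cv2.imwrite('pics/s1.png',a[:,:,::-1]); cv2.imwrite('pics/d1.png',b[:,:,::-1])
for n in ['extractor','gate_grip','eye','duct','catch_hook','tool_block','pin','pin_tip','driver_a','flux_bottle','tablet','iron_stand']:
    pp(n,'scene',i); pp(n,'side',j)
for k in (i,j): print(W(k,[0,0,0]).round())
E
```

```text
pics
scene extractor 0.84 [ 6.284e+02  7.720e+01 -5.000e-01] [334. 320.]
scene extractor 0.64 [633.4 -71.5 187.3] [286. 244.]
side extractor 0.65 [627.5  78.1   2. ] [342. 242.]
scene gate_grip 0.88 [ 544.1 -141.9  167.6] [287. 223.]
side gate_grip 0.86 [ 546.7 -137.1  164.4] [357. 273.]
scene eye 0.59 [633.7 -69.2 187.2] [286. 244.]
side eye 0.88 [634.1 -71.1 190.4] [378. 232.]
scene duct 0.6 [577.4  22.5 145.9] [329. 259.]
scene duct 0.4 [ 477.6 -328.8   64.1] [255. 217.]
scene duct 0.25 [ 591.1 -360.2   58.9] [221. 233.]
side duct 0.72 [576.3  21.2 144.4] [336. 226.]
scene catch_hook 0.42 [505.4 -82.8 131.4] [314. 234.]
side catch_hook 0.63 [502.3 -76.5 125.5] [326. 271.]
side catch_hook 0.16 [436.  155.5  -2.4] [264. 246.]
scene tool_block 0.69 [ 534.3 -345.6   -2.1] [240. 241.]
side tool_block 0.74 [349.  520.    2.3] [191. 169.]
side tool_block 0.6 [ 533.2 -341.4   -2. ] [391. 390.]
scene pin 0.81 [ 580.5 -506.6   70.6] [189. 210.]
scene pin 0.77 [ 480.1 -329.7   62.7] [255. 218.]
side pin 0.9 [ 355.5 -329.8   76.1] [314. 403.]
side pin 0.88 [ 477.7 -324.9   61.6] [367. 380.]
s
[... 692 characters left out ...]
96. 378.]
side driver_a 0.34 [627.9  78.2   1.4] [342. 242.]
scene flux_bottle 0.58 [ 4.335e+02  1.490e+02 -1.000e-01] [396. 290.]
scene flux_bottle 0.4 [ 546.6 -139.9  167.6] [287. 223.]
side flux_bottle 0.58 [435.3 154.    1.9] [263. 245.]
scene tablet 0.91 [356.7 515.7   2.4] [536. 333.]
scene tablet 0.39 [629.   76.4  -3.4] [334. 321.]
scene tablet 0.16 [634.2 -69.7 186.5] [286. 244.]
side tablet 0.84 [349.6 515.4   2.2] [191. 170.]
side tablet 0.46 [ 401.1 -108.     0.8] [291. 328.]
scene iron_stand 0.57 [ 396.9 -108.3    4.3] [329. 246.]
side iron_stand 0.7 [ 399.1 -101.6    2.3] [289. 326.]
side iron_stand 0.35 [ 474.2 -322.3   65.9] [365. 379.]
[1421.  634. 1049.]
[ 148. -754. 1111.]
```

View pics/s1.png

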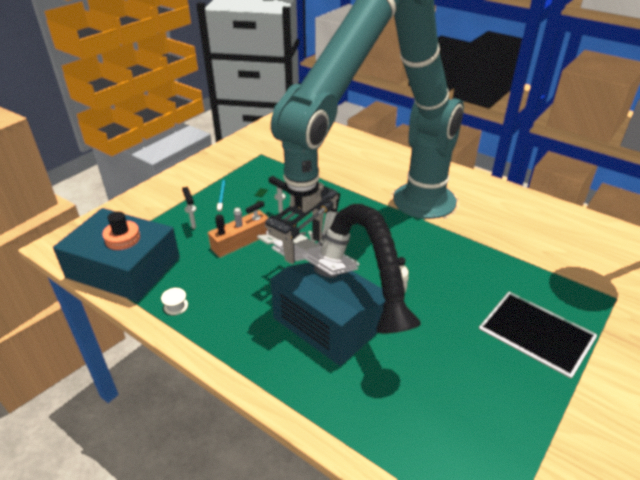

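View pics/d1.png

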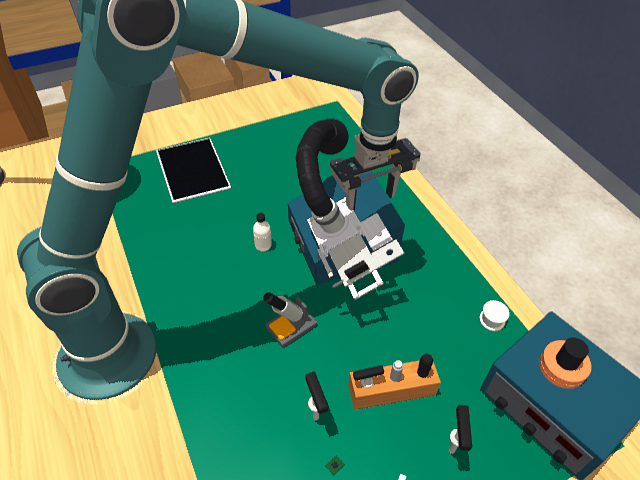

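Candidates for the pin (side view): (367,375) stands in the block; (316,395) and (462,430) stand on the mat and look larger, so they are the look-alikes. I choose the one in the block. Next come close looks with the wrist camera.

Run:
```python
from h import *
o=robot.observe(); R=Rn.from_rotvec(o['tcp_rot']).as_matrix(); print(R.round(2),o['t'])
i=viewer.camera_info('wrist'); c=W(i,[0,0,0]); Rc=np.array(i['R'])
print('cam in tool',(R.T@(c-o['tcp_pos'])).round(1),(R.T@Rc.T).round(2),np.array(i['camera_matrix']).round())
print(Rn.from_matrix(R).as_rotvec())
```

```text
[[ 0.  1.  0.]
 [ 1. -0. -0.]
 [-0.  0. -1.]] 1.3
cam in tool [ 7.740e+01 -1.000e-01 -1.706e+02] [[-0.   -0.96 -0.27]
 [ 1.   -0.    0.  ]
 [-0.   -0.27  0.96]] [[424.   0. 320.]
 [  0. 424. 241.]
 [  0.   0.   1.]]
[ 2.22156260e+00  2.22125494e+00 -4.86415656e-05]
```

```bash
cat >> h.py <<'E'
def fr(yaw):
    """slope frame columns x,y,z for cabinet yaw (deg)"""
    return (Rn.from_euler('z',yaw,degrees=True)*Rn.from_euler('y',-25,degrees=True)).as_matrix()
def toolrot(F,psi=0):
    """tool z = -F z; tool x = F y turned psi deg about F z"""
    T=np.stack([F[:,1],F[:,0],-F[:,2]],1)
    return (Rn.from_rotvec(F[:,2]*np.deg2rad(psi))*Rn.from_matrix(T)).as_rotvec()
E
python3 - <<'E'
from h import *
F=fr(-8); p=np.array([585,-105,172])+F@[0,-50,130]
robot.movep(p,toolrot(F)); robot.hold(0.2)
a,i=snap('wrist','w1.png')
for n in ['eye','gate_grip','duct','catch_hook']: pp(n,'wrist',i,2)
print(robot.observe()['t'],robot.observe()['contact_force'])
E
```

```text
wrist eye 0.65 [632.8 -75.9 187.5] [386. 110.]
wrist eye 0.32 [ 472.  -333.9   58.2] [200. 398.]
wrist catch_hook 0.97 [511.7 -78.1 129.5] [195. 138.]
2.6083 [-0.66962374 -0.60358771  0.57237042]
```

View pics/w1.png

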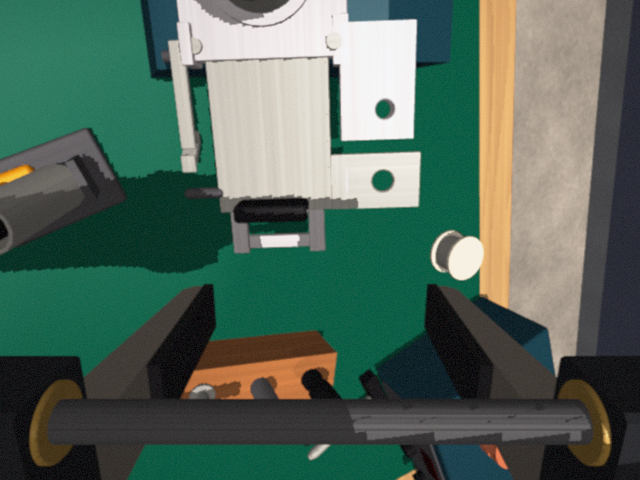

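The wrist view shows the blade open. The eye's hole is at about (385,108), the ear's hole at (382,180), the black grip at (270,210), the catch hook at (190,160), and the tool block at the bottom left.

```bash
cat >> h.py <<'E'
def onplane(inf,uv,P0,n):
    K=np.array(inf['camera_matrix']);R=np.array(inf['R']);c=W(inf,[0,0,0])
    d=R.T@np.linalg.solve(K,[uv[0],uv[1],1.]); return c+d*(np.dot(n,P0-c)/np.dot(n,d))
E
python3 - <<'E'
from h import *
i=viewer.camera_info('wrist'); a=cv2.imread('pics/w1.png'); g=cv2.cvtColor(a,cv2.COLOR_BGR2GRAY)
def hole(u,v,r=16):
    s=g[v-r:v+r,u-r:u+r]; n,l,st,ce=cv2.connectedComponentsWithStats((s<150).astype(np.uint8)); k=l[r,r]; print(k,st[k]); return ce[k]+[u-r,v-r]
E0=np.array([633.5,-72,188.3]); n=fr(-8)[:,2]
e=hole(385,108); h=hole(382,180); print(e,h)
E=onplane(i,e,E0,n); H=onplane(i,h,E0-7*n,n); print('eye',E,'ear',H,'yaw', np.degrees(np.arctan2(*(-(H-E+7*n))[:2]))*-1, np.linalg.norm(H-E+7*n))
def edge(v,u0,u1):
    r=cv2.GaussianBlur(g,(3,3),0)[v,u0:u1].astype(int); return u0+np.argmax(abs(np.diff(r)))+.5
for u0,u1,vs,dz in ((318,342,range(75,145,6),-8),(404,426,range(30,132,6),0)):
    q=np.array([onplane(i,(edge(v,u0,u1),v),E0+dz*n,n) for v in vs]); d=np.polyfit(q[:,1],q[:,0],1); print('edge yaw',np.degrees(-np.arctan(d[0])),np.std(q[:,0]-np.polyval(d,q[:,1])))
F=fr(-8)
for g_ in (55,65): print(g_,px(i,E+F@[-80,-20-g_,17]),px(i,E+F@[-80,-20-g_,31]))
E
```

```text
1 [  6   7  20  20 297]
1 [  6   6  22  22 389]
[384.45454545 108.60942761] [382.48071979 180.25706941]
eye [631.18902629 -75.94854975 187.48911357] ear [ 628.66530195 -125.9988272   181.84822602] yaw -6.269338605180882 49.942157240163084
edge yaw -9.996669333793342 3.208964221625777
edge yaw -6.280943452164055 0.1829483369665801
55 [268.2726314  221.15419358] [265.79112149 225.99949774]
65 [268.75131247 235.06113939] [266.31658318 240.51961175]
```

```bash
cat >> h.py <<'E'
EYE=np.array([631.2,-75.9,187.5]); F=fr(-6.3)
def L(p): return EYE+F@np.array(p,float)
def loc(): o=robot.observe(); return F.T@(o['tcp_pos']-EYE),F.T@np.array(o['contact_force']),o['t']
E
python3 - <<'E'
from h import *
rot=toolrot(F)
grip(0.0)
robot.movep(L([-80,-115,60]),rot)
robot.servo_line(L([-80,-115,11]),feed=150)
f0=loc()[1]
robot.servo_line(L([-80,-52,11]),feed=60)
p,f,t=loc(); print(p.round(1),(f-f0).round(1),t)
for y in np.arange(-50,-20,1.5):
    robot.servo_line(L([-80,y,11]),feed=30)
    p,f,t=loc(); f=f-f0; print(round(y,1),p.round(1),f.round(1))
    if f[1]<-28: break
print(t)
a,i=snap('wrist','w2.png'); pp('catch_hook','wrist',i,1); pp('gate_grip','wrist',i,1)
E
```

```text
[-80.  -53.   11.5] [-2.3 -4.6  3.2] 6.075
-50.0 [-80.  -51.9  11.5] [-1.3 -6.2  3.9]
-48.5 [-80.  -51.6  11.5] [-2.7 -9.5  3.1]
-47.0 [-80.  -51.1  11.5] [ -1.7 -11.6   4. ]
-45.5 [-80.  -50.2  11.5] [ -2.4 -13.7   4.2]
-44.0 [-80.  -49.2  11.5] [ -2.4 -13.7   3.7]
-42.5 [-80.  -48.5  11.5] [ -2.5 -16.1   3.4]
-41.0 [-80.  -47.5  11.6] [ -2.4 -18.1   3.4]
-39.5 [-80.  -46.8  11.6] [ -2.5 -18.9   3.4]
-38.0 [-80.1 -41.8  11.5] [-1.9 -8.1  4.4]
-36.5 [-80.1 -39.2  11.5] [-2.2 -8.8  3.6]
-35.0 [-80.2 -37.5  11.5] [-2.7 -8.8  4.3]
-33.5 [-80.1 -36.1  11.5] [-2.5 -8.7  4.3]
-32.0 [-80.2 -34.2  11.5] [-1.8 -7.7  4.3]
-30.5 [-80.2 -31.7  11.5] [-2.1 -3.7  4.4]
-29.0 [-80.2 -30.1  11.4] [-1.5 -4.7  4.8]
-27.5 [-80.2 -29.5  11.5] [-1.6 -7.6  4.6]
-26.0 [-80.2 -29.5  11.5] [ -2.3 -10.4   5.2]
-24.5 [-80.2 -29.4  11.5] [ -2.2 -14.6   5.1]
-23.0 [-80.2 -29.3  11.5] [ -2.8 -17.6   4.7]
-21.5 [-80.2 -29.3  11.6] [ -2.6 -20.7   4.9]
11.075
wrist catch_hook 0.6 [506.9 -77.8 128.8] [196. 266.]
wrist gate_grip 0.6 [551.8 -89.7 165.9] [322. 291.]
```

Run:
```python
from h import *
robot.servo_line(L([-80,-60,11]),feed=120)
robot.servo_line(L([-75,-100,70]),feed=200)
robot.movep(L([-30,-90,110]),toolrot(F)); robot.hold(0.3)
a,i=snap('wrist'); pp('catch_hook','wrist',i,1); pp('eye','wrist',i,1)
uv=px(i,EYE); hk=px(i,[507,-78,129]); print(uv,hk)
c1=cv2.resize(a[0:300,130:530],(800,600))
cv2.imwrite('pics/w3.png',c1[:,:,::-1]); np.save('w3.npy',a)
F2=Rn.from_euler('z',-16,degrees=True).as_matrix()
# over block: tool down, x=+y-ish, camera looks back to -y
robot.movep([500,-330,215],Rn.from_matrix(F2@np.array([[0,1,0],[1,0,0],[0,0,-1.]])).as_rotvec()); robot.hold(0.3)
b,j=snap('wrist','w4.png'); print(px(j,[478,-327,60]))
for n in ('pin','pin_tip','driver_a','driver_b','tool_block'): pp(n,'wrist',j,3)
print(robot.observe()['t'])
```

```text
wrist catch_hook 0.66 [510.8 -79.9 130.5] [163. 128.]
wrist eye 0.84 [630.8 -75.1 186.6] [369.  98.]
[369.99207309  99.21680623] [155.58864862 125.41252659]
[291.65979838 227.38180866]
wrist pin 0.81 [ 651.5 -479.1   18.6] [515. 317.]
wrist pin 0.78 [ 472.  -330.9   57.5] [286. 233.]
wrist pin_tip 0.93 [ 341.1 -314.3   23.1] [143. 245.]
wrist pin_tip 0.79 [ 582.2 -504.8   28.7] [452. 364.]
wrist driver_a 0.82 [ 591.7 -357.6   61.2] [441. 225.]
wrist driver_a 0.64 [ 533.2 -342.6   61.2] [364. 227.]
wrist driver_b 0.82 [ 591.7 -357.6   61.2] [441. 225.]
wrist driver_b 0.64 [ 533.2 -342.6   61.2] [364. 227.]
wrist tool_block 0.77 [ 536.4 -338.2    1. ] [360. 206.]
14.375
```

View pics/w3.png

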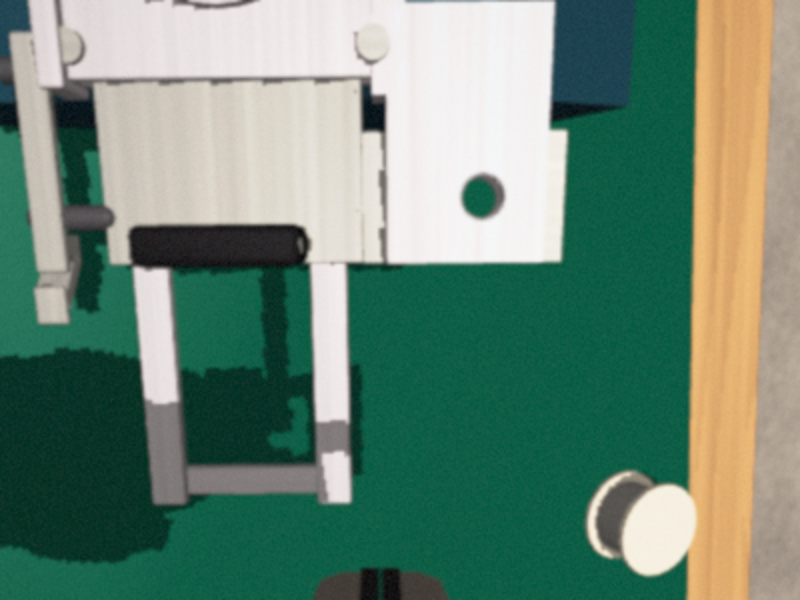

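View pics/w4.png

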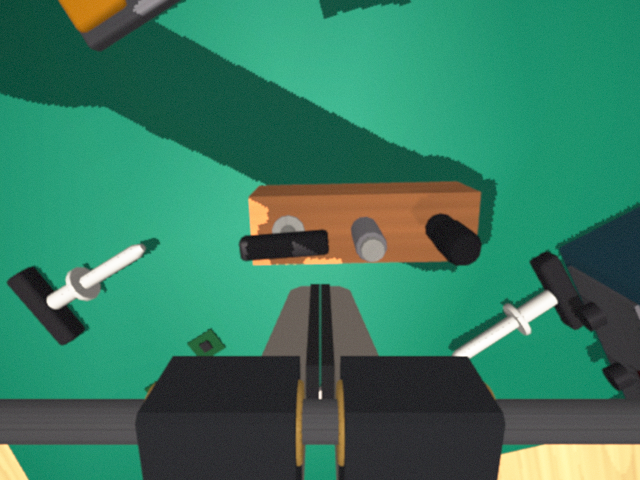

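The crop w3 shows the blade home. Its stud, crop (100,217), is inboard of the hook at (52,300), and the hole at (483,196) shows green right through. In w4 the T-bar pin stands in the left hole, bar centre about (284,245), with the grey driver at (370,245) and the black one at (455,240). The larger pins stand free at (60,300) and (520,310). The choice is confirmed, so I fit the bar pose next.

Run:
```python
from h import *
from scipy.optimize import minimize
j=viewer.camera_info('wrist'); g=cv2.imread('pics/w4.png',0)
n,l,st,ce=cv2.connectedComponentsWithStats((g[215:275,225:345]<50).astype(np.uint8)); k=l[30,50]; print(st[k],ce[k]+[225,215])
m=np.zeros((480,640),np.uint8); m[215:275,225:345]=(l==k)
S=4; M=cv2.resize(m[200:290,210:360],None,fx=S,fy=S)
def model(q):
    t=np.deg2rad(q[2]); u=np.array([np.cos(t),np.sin(t),0]);v=np.array([-u[1],u[0],0])
    P=[px(j,np.array([q[0],q[1],100])+a*31*u+b*8*v+[0,0,c*8]) for a in(-1,1) for b in(-1,1) for c in(-1,1)]
    P=((np.array(P)-[210,200]+.5)*S).astype(np.float32); z=np.zeros_like(M); cv2.fillConvexPoly(z,cv2.convexHull((P*16).round().astype(np.int32)),1,shift=4); return z
f=lambda q:(model(q)!=M).sum()/M.sum()
r=minimize(f,[476,-328,-12],method='Nelder-Mead',options=dict(initial_simplex=[[476,-328,-12],[480,-328,-12],[476,-324,-12],[476,-328,-6]])); print(r.x,r.fun)
# eye recheck from w3
a=np.load('w3.npy'); 
yaw=r.x[2]
for nm,y in (('+x',yaw),('-x',yaw+180)):
    c,s=np.cos(np.deg2rad(y)),np.sin(np.deg2rad(y)); T=np.array([[c,s,0],[s,-c,0],[0,0,-1.]])
    print(nm,kin.ik([r.x[0],r.x[1],81],Rn.from_matrix(T).as_rotvec()))
for psi in (-90,-110,-135,-160,-180,90): print(psi,[None if kin.ik(L([0,0,z]),toolrot(F,psi)) is None else np.round(kin.ik(L([0,0,z]),toolrot(F,psi)),2) for z in (21,85)])
# hood estimate
i=viewer.camera_info('scene'); print('hood',onplane(i,(400,318),np.array([0,0,30.]),np.array([0,0,1.])), robot.observe()['joints'])
```

```text
[  16   15   87   30 1760] [284.75625    243.94261364]
[ 474.90105498 -329.37740491   -8.46177713] 0.46064889174429813
+x [ 0.06555788  0.58644688  0.63819527  1.91382896 -0.47895847  0.79717664
 -0.75144586]
-x [ 0.52182512  0.51596905  0.03420062  1.88328095 -0.02494738  0.74274868
  1.99306491]
-90 [array([-0.43,  0.26,  0.57,  2.06, -0.31,  0.44, -1.34]), array([-0.38,  0.11,  0.47,  2.05, -0.07,  0.55, -1.55])]
-110 [array([-0.49,  0.27,  0.64,  2.06, -0.36,  0.45, -1.65]), array([-0.45,  0.11,  0.55,  2.06, -0.09,  0.55, -1.88])]
-135 [array([-0.57,  0.28,  0.73,  2.07, -0.43,  0.46, -2.01]), array([-0.51,  0.12,  0.61,  2.06, -0.11,  0.55, -2.3 ])]
-160 [array([-0.62,  0.29,  0.81,  2.07, -0.49,  0.47, -2.4 ]), array([-0.59,  0.12,  0.7 ,  2.06, -0.13,  0.55, -2.71])]
-180 [array([-0.69,  0.31,  0.89,  2.07, -0.55,  0.48, -2.69]), array([ 1.12,  0.4 , -1.28,  1.97,  0.73,  0.71,  2.49])]
90 [array([-0.05,  0.24,  0.12,  2.04, -0.02,  0.43,  1.54]), array([-0.15,  0.12,  0.22,  2.04, -0.01,  0.55,  1.53])]
hood [544.77148128 223.29544869  30.        ] [ 0.2097711   0.39219055  0.4108882   1.75497048 -0.1790532   1.03106853
  0.40603486]
```

Run:
```python
from h import *
j=viewer.camera_info('wrist'); a=cv2.imread('pics/w4.png')
q=(474.9,-329.4,-8.5)
S=6; c=cv2.resize(a[200:285,220:350],None,fx=S,fy=S,interpolation=cv2.INTER_CUBIC)
for q,col in (((474.9,-329.4,-8.5),(0,0,255)),((475.2,-327.3,-12),(0,255,0))):
    t=np.deg2rad(q[2]); u=np.array([np.cos(t),np.sin(t),0]);v=np.array([-u[1],u[0],0])
    for z in(92,108):
        P=[(px(j,np.array([q[0],q[1],z])+s*31*u+b*8*v)-[220,200])*S for s,b in((-1,-1),(1,-1),(1,1),(-1,1))]
        cv2.polylines(c,[np.int32(P)],True,col,1)
print(a[225:265,270].sum(1)//3)
cv2.imwrite('pics/w5.png',c)
```

```text
[111 107 111 113 113 111 112 104  79  42  27  15  26  37  29  36  23  31
  33  31  35  32  34  32  36  37  31  30  29  29  31  29  30  49  85 125
 150 152 161 177]
```

View pics/w5.png

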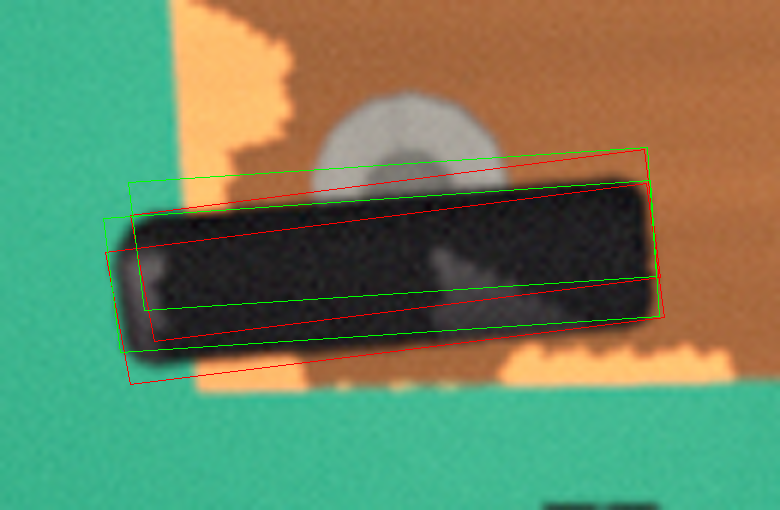

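w5 shows the bar yawed about -12°, matching the green outline but 2 mm lower. The collar centre at about (288,231) in w4 pixels gives the axis. Now the grasp.

Run:
```python
from h import *
j=viewer.camera_info('wrist'); P=onplane(j,(220+409/6-.4,200+184/6-.4),np.array([0,0,64.]),np.array([0,0,1.])); print('collar',P)
p=np.array([P[0],P[1],81]); assert np.linalg.norm(p[:2]-[475.1,-329])<4
y=np.deg2rad(-12); c,s=np.cos(y),np.sin(y); rot=Rn.from_matrix([[c,s,0],[s,-c,0],[0,0,-1.]]).as_rotvec()
grip(0.45)
robot.movep(p+[0,0,70],rot)
robot.servo_line(p,feed=120)
print(robot.observe()['contact_force'])
grip(0.0,40); o=robot.observe(); print(o['grip_width']*92,o['grip_force'],o['tcp_pos'])
robot.servo_line(p+[0,0,85],feed=120)
robot.hold(0.2)
b,k=snap('wrist'); a,i=snap('side')
o=robot.observe(); print(o['t'],o['contact_force'],o['grip_width']*92,o['tcp_pos'])
R=Rn.from_rotvec(o['tcp_rot']).as_matrix(); print('expected tip',px(i,o['tcp_pos']+R@[0,0,76]),'wrist',px(k,o['tcp_pos']+R@[0,0,76]))
pp('pin_tip','side',i,3);pp('pin','side',i,3);pp('pin_tip','wrist',k,2)
u,v=px(i,o['tcp_pos']+R@[0,0,21]).astype(int)
ca=cv2.resize(a[v-60:v+60,u-50:u+50],(500,600)); cb=cv2.resize(b[130:430,195:445],(300,360)); cb=cv2.copyMakeBorder(cb,0,240,0,0,cv2.BORDER_CONSTANT)
cv2.imwrite('pics/g1.png',np.hstack([ca,cb])[:,:,::-1]); print(u,v)
```

```text
collar [ 474.37132343 -328.37002568   64.        ]
[ 0.42242714 -0.68146294  1.38902703]
15.667102359881945 39.98169243335724 [ 474.70666237 -328.43033339   81.45498133]
18.6833 [ 0.30828696 -0.28279316 -0.80094669] 15.70971116890982 [ 474.1017458  -328.27468619  165.47469248]
expected tip [367.17661063 376.07109977] wrist [319.66656526 252.1753182 ]
side pin_tip 0.78 [ 338.7 -314.5   26. ] [303. 411.]
side pin_tip 0.59 [ 475.5 -326.3   91.6] [367. 374.]
side pin_tip 0.57 [ 584.  -501.3   21.7] [455. 443.]
side pin 0.95 [ 648.6 -483.7   19. ] [476. 422.]
side pin 0.83 [ 271.7 -332.5   20.6] [277. 433.]
side pin 0.53 [ 476.7 -326.   149. ] [370. 360.]
wrist pin_tip 0.7 [ 5.352e+02 -3.392e+02 -1.000e-01] [317. 140.]
wrist pin_tip 0.66 [ 344.6 -316.5   22.6] [338. 374.]
369 362
```

View pics/g1.png

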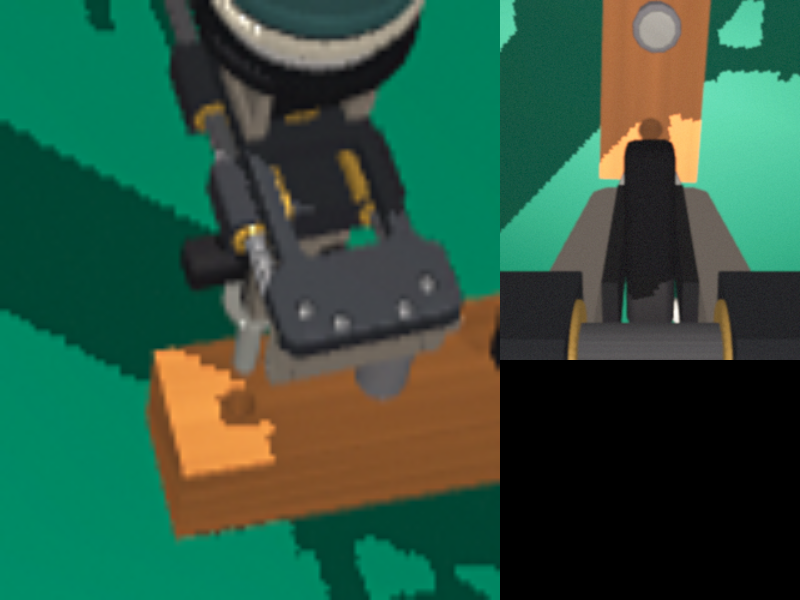

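The pin's nose in g1 is at side px (367.6,376.4) against (367.2,376.1) predicted, so it is centred in the grasp. Next, the eye.

Run:
```python
from h import *
rot=toolrot(F,-135); D=np.array([0.4,0.5,0])
o=robot.observe(); p=np.array(o['tcp_pos']); q0=o['joints']
robot.servo_line(p+[0,0,120],feed=300)
robot.movep(L(D+[0,0,110]),rot)
print(np.round(robot.observe()['joints'],2))
robot.servo_line(L(D+[0,0,82]),feed=100); robot.hold(0.3)
q,f,t=loc(); print(q.round(2),f.round(1),t)
a,i=snap('side'); b,j=snap('scene')
n=F[:,2]
for cam,im,inf in(('side',a,i),('scene',b,j)):
    print(cam,'tip',px(inf,L(q+[0,0,-76])),'eye',px(inf,L(D)))
u,v=px(i,L(D)).astype(int); ca=cv2.resize(a[v-40:v+30,u-35:u+35],(400,400),interpolation=cv2.INTER_CUBIC)
u2,v2=px(j,L(D)).astype(int); cb=cv2.resize(b[v2-40:v2+30,u2-35:u2+35],(400,400),interpolation=cv2.INTER_CUBIC)
print(u,v,u2,v2); cv2.imwrite('pics/e1.png',np.hstack([ca,cb])[:,:,::-1])
```

```text
[-0.64  0.06  0.73  2.06 -0.05  0.6  -2.35]
[ 0.79  0.47 82.47] [-0.4 -0.  -1.5] 21.35
side tip [377.530305  232.5843438] eye [378.25071772 234.12161053]
scene tip [285.5390706  240.25189302] eye [284.96411501 242.56342352]
378 234 284 242
```

View pics/e1.png

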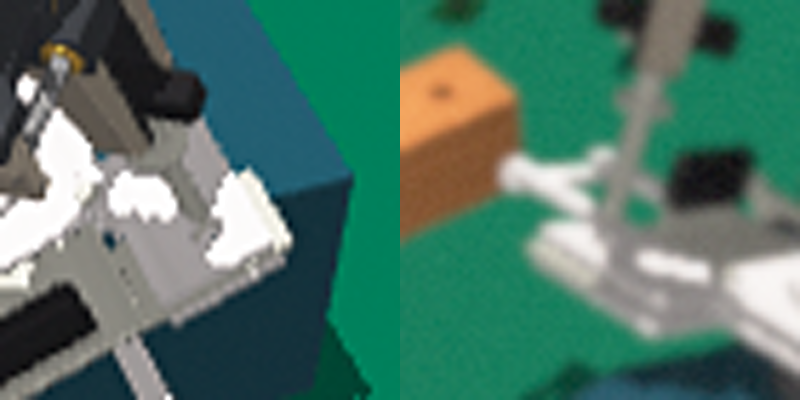

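The scene view shows the nose, crop (612,222), right over the lug. I insert with force feedback.

```bash
cat > ins.py <<'E'
from h import *
def insert(D,zs,f0,lim=10):
    for z in zs:
        robot.servo_line(L([D[0],D[1],z]),feed=50)
        q,f,t=loc(); f=f-f0; print(round(z,1),q.round(1),f.round(1),round(t,1))
        if np.linalg.norm(f)>lim: return z
    return None
E
python3 - <<'E'
from ins import *
f0=loc()[1]
z=insert([0.2,0.5],np.arange(78,20,-3.),f0)
print(z)
E
```

```text
78.0 [-0.1  0.5 77.7] [-0.4  0.4 -0.6] 21.7
75.0 [ 0.   0.4 74.8] [-0.9  0.6 -1. ] 21.9
72.0 [ 0.   0.5 71.8] [-1.4  0.1 -0. ] 22.2
69.0 [ 0.   0.5 68.8] [-0.   0.7 -0.2] 22.4
66.0 [ 0.   0.5 65.8] [-1.   0.6  0.1] 22.7
63.0 [ 0.   0.4 62.8] [-1.3  1.2 -1.5] 22.9
60.0 [ 0.   0.5 59.8] [-1.3  0.5 -0.4] 23.2
57.0 [ 0.   0.4 56.8] [-1.5  0.2 -0.6] 23.4
54.0 [ 0.   0.5 53.8] [-2.4  0.5  0.3] 23.7
51.0 [ 0.   0.5 50.8] [ 0.1  0.8 -0.4] 23.9
48.0 [ 0.   0.5 47.8] [-1.3  1.3 -0.5] 24.2
45.0 [ 0.1  0.5 44.8] [-1.5  0.3  0.4] 24.4
42.0 [ 0.1  0.5 41.8] [-0.3  0.5 -0.8] 24.7
39.0 [ 0.   0.5 38.8] [-1.   0.5 -0.3] 24.9
36.0 [ 0.   0.5 35.8] [-1.   1.3 -0.1] 25.2
33.0 [ 0.   0.5 32.8] [-0.9  1.2 -0.5] 25.4
30.0 [ 0.   0.5 29.8] [-1.3  0.6 -0.4] 25.7
27.0 [ 0.   0.5 26.8] [-1.6 -0.  -0.6] 25.9
24.0 [ 0.1  0.5 23.8] [-1.1  0.2 -0.2] 26.2
21.0 [ 0.1  0.5 20.8] [-0.8  0.   0.8] 26.4
None
```

Run:
```python
from ins import *
f0=np.array([-1,.5,-.3])+loc()[1]*0
f0=loc()[1]
print(insert([0.2,0.5],np.arange(20,13,-1.),f0,lim=7))
grip(0.3); robot.hold(0.2)
robot.servo_line(L([0.2,0.5,75]),feed=150)
robot.movep(L([60,-130,150]),toolrot(F,-90)); robot.hold(0.3)
for c in('side','scene','wrist'):
    a,i=snap(c); pp('pin',c,i,3); pp('catch_hook',c,i,1); pp('gate_grip',c,i,1); np.save(c+'.npy',a); u,v=px(i,L([0,0,20])).astype(int); print(c,u,v)
    if c=='wrist': cw=cv2.resize(a,(400,300))
    else:
        q=cv2.resize(a[v-50:v+50,u-65:u+65],(390,300),interpolation=cv2.INTER_CUBIC)
        if c=='side': s=q
        else: s2=q
cw=cv2.resize(cw,(390,300)); cv2.imwrite('pics/f1.png',np.vstack([np.hstack([s,s2]),np.hstack([cw,cw*0])])[:,:,::-1])
print(robot.observe()['t'],loc()[1],px(i,EYE),'exp pin',EYE)
```

```text
20.0 [ 0.2  0.5 20. ] [ 1.2  1.2 -1.5] 26.7
19.0 [ 0.1  0.5 19. ] [ 0.6 -0.2 -1.1] 26.9
18.0 [ 0.4  0.4 18.5] [-1.4  1.1  6.9] 27.2
18.0
side pin 0.89 [ 272.9 -331.7   20.7] [277. 433.]
side pin 0.77 [ 648.1 -478.5   22.4] [475. 419.]
side pin 0.58 [632.4 -74.5 189.4] [378. 233.]
side catch_hook 0.47 [504.4 -73.8 128.6] [326. 269.]
side gate_grip 0.81 [553.2 -89.1 164.1] [349. 256.]
side 375 229
scene pin 0.59 [636.4 -75.9 185.9] [284. 244.]
scene pin 0.57 [ 269.5 -331.5   17.1] [298. 198.]
scene pin 0.53 [ 651.  -481.4   12.6] [180. 240.]
scene catch_hook 0.63 [504.4 -85.2 129.9] [313. 234.]
scene gate_grip 0.67 [551.  -89.3 167.3] [301. 231.]
scene 287 235
wrist pin 0.88 [ 648.5 -477.7   16.2] [536. 250.]
wrist pin 0.6 [632.  -77.4 181.3] [165. 295.]
wrist catch_hook 0.66 [ 536.1 -347.    62.6] [458. 359.]
wrist 151 306
30.2167 [-0.58056666  0.07541445 -0.576792  ] [160.41323809 295.69769657] exp pin [631.2 -75.9 187.5]
```

View pics/f1.png

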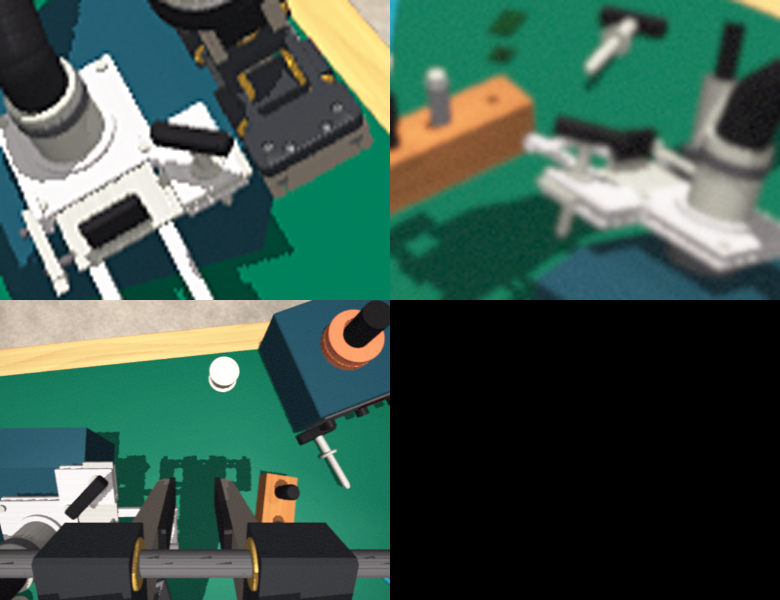

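f1 shows the pin through the eye: its nose sticks out below the lug, crop (565,220) top right, and the T-bar stands above it. The gate is still shut and the gripper is clear of everything.

```bash
python3 -c "
from h import *
print(robot.job_done())"
```

```text
the job is handed in; nothing more can be done
None
```

The job is handed in at about 30 s of the 58 s: the gate is shut with the catch down behind it, and the smallest locking pin is in the eye to its collar and released; I did not touch the drivers, flux bottle or tablet.

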